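# Pump up the mould clamping fixture

### The arm

A 6-joint arm with a two-finger parallel gripper is mounted at the origin on the work surface. World frame = base frame: x ahead of the robot, y to its left, z up, the work surface at z = 0. Lengths are in m, angles in rad, forces in N, time in s.
With the tool pointing down it reaches from about 0.375 to 0.9 m from the base axis. Payload 3.1 kg.
Tool frame: the origin (TCP) lies at the very end of the fingers, on their centre line; the grasp point (between the pads) lies 19 mm behind it (manip.hold_point_z is the distance from the TCP to the grasp point, in m); y points along the fingers, z is the direction in which the jaws open and shut, and the axes are right-handed (so a half turn about y gives the same grasp; the last joint's range is limited). The gripper opens to 85 mm and grips with 20 to 120 N. Pads are 22 mm wide; open, the fingers measure 114 mm over their backs; the gripper's body (76 mm by 85 mm) begins 54 mm behind the grasp point. The pads swing forward as they close: fully open they stand 13 mm farther back than shut.
Start: joints at [-1.454, 0.527, 1.433, -0, 1.181, -0.178], TCP at [0.182, -0.598, 0.209] pointing down, gripper open.
Joint ranges: [-3.08, 3.08], [-0.75, 2.2], [0.22, 2.44], [-1.43, 4.57], [0, 2.65], [-2.85, 2.85]. Speed limits (rad/s): [2.79, 2.79, 3.14, 3.14, 3.14, 3.14].

### API

Orientations are given as a unit quaternion [x, y, z, w].
In Python, from station import manip, eyes, workorder gives the robot as it stands. The module is installed in compiled form; this text tells all that it offers.
- The arm moves only by the shell command python3 -m jog 'ROWS' [OPENING] [FORCE]. ROWS is JSON, a list of rows, each a list of 2 entries, a list of its own where there are three numbers: the shift along the tool's x, y, z in cm, then the turn about the tool's y in rad. A call has 1 to 20 rows; each row is the pose to reach, as a shift and turn from the pose commanded when the call began, along the tool's axes at that moment; what a row does not reach only later rows make up. A row lasts 1/12 s, in which the tool goes at most 41.7 mm and 7.16 degrees, less where a joint would pass 70% of its speed; a pose out of reach is approached as far as the arm can. A call with a gripper value outside its range is refused whole. OPENING is the finger opening in cm, from 0 to 8.54, set as the call begins (- or left out, the last holds). The fingers move at their own pace and stop on an object; FORCE is the grip in N (left out, the last holds). Time passes only in rows, so rows that repeat a pose let the fingers close. It gives the time, the measured TCP pose, the force and the opening at its end, in the units of the state.
- manip.sense(): the state, without advancing time (a new reading comes with each control period).
- eyes.snapshot(name): name is "scene" or "top" or "wrist"; returns a dict with "frame" (384x512x3 uint8, red, green, blue), "vfov" (degrees; the focal length in pixels is half the picture's height over the tangent of half this angle, whatever the lens; pixels are square), "cx", "cy" (the principal point, pixels), "k1" (the pictures are not rectified: a ray, as slopes to the right and down, at radius r is drawn at 1 + k1 r^2 times it, then the intrinsics apply), "rvec" (rotation vector, rad) and "tvec" (3), from world to camera coordinates, as OpenCV has them. Camera axes: x right, y down, z forward; pixel columns grow to the right and rows downward; lengths in m; the calibration is good to about 2 mm. A picture is of the moment at which its call begins. There is no depth.
- workorder.sign_off(): hands the job in, once; it reports no verdict.
The state is a dict: "t": time; "q": joint angles; "qd": joint speeds; "tau": joint torques, N m; "tcp_pos": TCP position; "tool_rot": TCP orientation; "force": force on the tool from outside, world axes, zero at the start; "ft_torque": the same for the moment, N m; "finger_gap": opening from 0.0 (shut) to 1.0 (fully open).
Only numpy, scipy, OpenCV 4.12 (cv2) and the standard library are available. Lean on these libraries where they do the work, as an engineer would, in place of code of your own. Each camera call takes 0.05 s, during which the arm holds its last target. There are 200 camera calls.

### The job

The hand-pumped fixture that clamps the aluminium mould plate has lost pressure. Without gripping anything, press its large black palm plunger down with the fingertips and let it spring back up, in full strokes one after another, until the orange-topped indicator pin has come fully out, with the whole green band clear of its collar; then leave the plunger all the way up. Do not touch the pin, do not press the red release button, and leave the loose things around the fixture where they are.

Things in the scene. Friction and masses are not known exactly. Their poses are not given: they have to be found in the camera images.
- fixture: Clamping fixture bolted to the bench (cannot move): dark steel base plate with a blue pump block (84 mm in x, 250 mm in y from y = -115 to 135, top at 70 mm) on its near side and a clamped aluminium mould plate (190 x 250 mm, top at 44 mm; clamp arms to 63 mm) beyond it in +x. Origin: on the bench exactly under the plunger's axis; z up, x from the pump block to the mould plate, y from the plunger to the indicator pin.
- plunger_top (a point): Centre of the flat top of the black plunger head (64 mm diameter, 18 mm thick), 134 mm above the bench when up; moves with the plunger.
- plunger (a joint): Travel of the plunger in m: 0 = up, 0.028 = bottomed; its spring takes about 6 N at the start and 12 N near the bottom, and lifts it back up in about half a second when let go. Each stroke pressed at least 25 mm and let fully up (below 2 mm) raises the pin by about 10 mm; strokes under about 15 mm cannot bring it fully out.
- pin_top (a point): Centre of the top of the indicator pin (orange cap 22 mm diameter on a white 16 mm stem with a green band at its lower end), 100 mm from the plunger's axis in the fixture's +y; the top is 85 mm above the bench when the pin is in. The steel collar round it is 76 mm high.
- pin (a joint): How far the indicator pin has risen, in m: 0 = in, starts between 0 and 0.012, up to about 0.040 = fully out (the green band is wholly above the collar from 0.035). It rises in steps as the plunger goes down, stays where it is as the plunger returns, and stops rising when fully out.
- release_top (a point): Centre of the top of the red release button (22 mm diameter, 88 mm above the bench), 88 mm from the plunger's axis in the fixture's -y. Not to be pressed.
- release (a joint): Travel of the red release button in m: 0 = up, 0.006 = pressed.
- oil_bottle: Loose amber bottle, 48 mm diameter, 125 mm tall, standing beside the fixture; origin at the centre of its underside. Not to be moved.
- stick_box: Loose yellow box, 75 x 55 x 40 mm, beside the fixture; origin at the centre of its underside. Not to be moved.
- scraper: Loose hand scraper with a blue handle, 190 mm long, lying in front of the fixture; origin under its middle. Not to be moved.
- vee_block: Loose steel vee block, 50 x 40 x 35 mm, beside the fixture; origin at the centre of its underside. Not to be moved.

How it is judged:
On the way, in this order (a step that is already met when the one before it is completed fails the run):
1. the plunger is pressed down a first full stroke (value of joint plunger above 0.018 m).
2. it springs back up (value of joint plunger below 0.003 m).
3. after further strokes the indicator pin is fully out (value of joint pin above 0.035 m), for 0.2 s.
At the end, for the whole second after the job is handed in: The indicator pin stands at least 35 mm out of its 40 mm, so that the green band is wholly above the collar; the plunger is back up within 2 mm, the release button is up, and the loose things are within 20 mm of where they began (value of joint pin above 0.035 m and value of joint plunger below 0.002 m and value of joint release below 0.001 m and distance of each of oil_bottle, stick_box, scraper, vee_block from where it was at the start of the episode below 0.02 m); the robot touches nothing.
It fails at once if the indicator pin is touched by the robot (contact force between pin and the fingers above 0.5 N or contact force between pin and the arm above 0.5 N).
It fails at once if the red release button is pressed (value of joint release above 0.002 m).
It fails at once if a loose thing is lifted, carried or knocked more than 20 mm (distance of any of oil_bottle, stick_box, scraper, vee_block from where it was at the start of the episode above 0.02 m).
It also fails if it takes over 48 s, if anything falls off the work surface, if the arm or the gripper's body presses on something with over 40 N, if the wrist force passes 120 N, or if a joint passes its speed limit or range.

## Working session

There is one attempt and no reset: what is moved stays moved. The work goes in short steps, Python scripts to look and compute and a shell command to move; the robot and the scene stay as the last step left them, time stands still between calls to the robot, and variables do not carry over. Pictures are saved under pics/ and viewed, about 8 in all and at most 12, crops included, and the job is handed in when it is done.

```bash
mkdir -p pics
cat > h.py <<'E'
import numpy as np,cv2
from station import manip,eyes,workorder
from scipy.spatial.transform import Rotation as R
def ray(s,u,v):
    f=s["frame"].shape[0]/2/np.tan(np.radians(s["vfov"])/2)
    K=np.array([[f,0,s["cx"]],[0,f,s["cy"]],[0,0,1]])
    p=cv2.undistortPoints(np.array([[[u,v]]],float),K,np.array([s["k1"],0,0,0.]))[0,0]
    Rm=cv2.Rodrigues(np.array(s["rvec"],float))[0]; t=np.array(s["tvec"],float)
    return -Rm.T@t, Rm.T@np.array([p[0],p[1],1])
def onz(s,u,v,z):
    o,d=ray(s,u,v); return o+d*(z-o[2])/d[2]
E
python3 - <<'E'
from h import *
a=[]
for n in("scene","top"):
    s=eyes.snapshot(n);np.save(n+".npy",s,allow_pickle=True);a.append(s["frame"])
    print(n,ray(s,256,192))
    h=cv2.cvtColor(s["frame"],cv2.COLOR_RGB2HSV)
    for c,lo,hi in(("red",(0,170,90),(5,255,255)),("orange",(7,170,120),(18,255,255))):
        k,l,st,ce=cv2.connectedComponentsWithStats(cv2.inRange(h,lo,hi))
        print(c,[(st[i].tolist(),ce[i].round(1).tolist()) for i in range(1,k) if st[i,4]>12])
    cv2.imwrite(f"pics/{n}0.png",cv2.resize(s["frame"][:,:,::-1],(800,600),interpolation=2))
st=manip.sense();print(st);print(R.from_quat(st["tool_rot"]).as_matrix().round(3))
E
```

```text
scene (array([1.43699676, 0.65339915, 0.84559159]), array([-0.67891889, -0.43910116, -0.58852361]))
red [([182, 157, 6, 5, 27], [184.6, 159.2])]
orange [([233, 174, 7, 6, 31], [236.3, 176.4]), ([148, 195, 64, 37, 1190], [179.6, 212.4]), ([230, 205, 15, 23, 43], [238.3, 216.2])]
top (array([0.38884013, 0.10536487, 1.06991919]), array([ 0.14777111,  0.02063508, -0.98907111]))
red [([365, 185, 7, 7, 33], [367.9, 188.1])]
orange []
{'t': 0.1, 'q': array([-1.45450087e+00,  5.28384813e-01,  1.43378042e+00, -1.15872449e-05,
        1.18138270e+00, -1.78500268e-01]), 'qd': array([ 0.00151818, -0.00228701, -0.0035898 ,  0.00246995,  0.00163385,
       -0.00290139]), 'tau': array([-3.91143421e-04, -4.43304634e+01, -1.78586966e+01, -3.01039736e-04,
        3.89909896e-03, -1.64535191e-06]), 'tcp_pos': array([ 0.18153417, -0.59733942,  0.20802238]), 'tool_rot': array([-0.10383281,  0.70012985, -0.69874769,  0.10386824]), 'force': array([-0.17946212, -0.82934059, -0.23815079]), 'ft_torque': array([ 0.04182325,  0.00060339, -0.0370895 ]), 'finger_gap': 0.9969014356354265}
[[-0.957 -0.     0.291]
 [-0.291  0.002 -0.957]
 [-0.    -1.    -0.002]]
```

View pics/scene0.png

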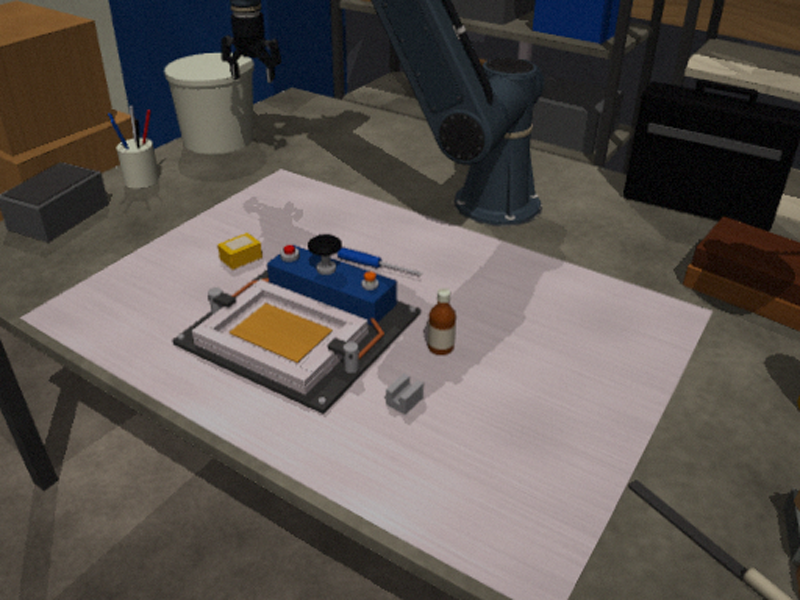

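View pics/top0.png

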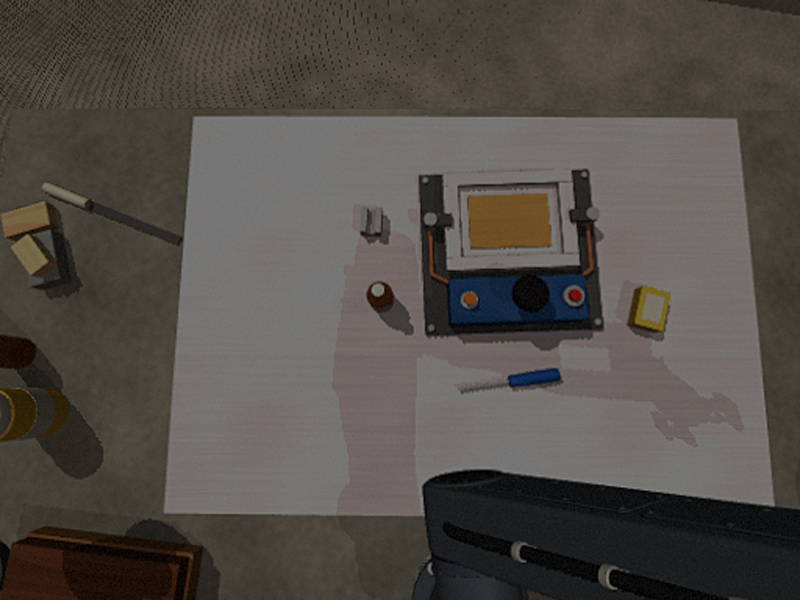

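The scene view shows the pump block with the plunger at about (325,245) of 800x600. The top view shows the plunger at (531,293), the orange pin at (470,299) and the red button at (574,296). The bottle, box and scraper are clear of the approach path.

Run:
```python
from h import *
s=np.load("top.npy",allow_pickle=True).item();c=np.load("scene.npy",allow_pickle=True).item()
k=.64
h=cv2.cvtColor(s["frame"],cv2.COLOR_RGB2HSV)[170:205,320:360]
m=(h[:,:,2]<45).astype(np.uint8)
n,l,st,ce=cv2.connectedComponentsWithStats(m);i=1+st[1:,4].argmax();print(st[i],ce[i]+[320,170])
p=onz(s,531*k,293*k,.134);r=onz(s,367.9,188.1,.088);q=onz(s,470*k,299*k,.088)
ps=onz(c,325*k,243*k,.134);rs=onz(c,184.6,159.2,.086);qs=onz(c,236.3,176.4,.09)
pm=onz(s,*(ce[i]+[320,170]),.134)
print("plunger",p,pm,ps,"red",r,rs,"pin",q,qs)
d=(q-r)[:2];d/=np.linalg.norm(d);print("yaw dir",d, "plunger from line",r[:2]+88*d/1000,q[:2]-d*.1)
st=manip.sense();M=R.from_quat(st["tool_rot"]).as_matrix()
print("shift tool cm",M.T@(np.r_[p[:2],.2]-st["tcp_pos"])*100)
```

```text
[  0   1  40  34 791] [340.08849558 186.15802781]
plunger [ 0.54229385 -0.09749914  0.134     ] [ 0.5459636  -0.09826446  0.134     ] [ 0.5432002  -0.09267983  0.134     ] red [ 0.54875666 -0.18556202  0.088     ] [ 0.54010594 -0.1894408   0.086     ] pin [0.53824386 0.00132276 0.088     ] [5.33054386e-01 2.91352177e-04 9.00000000e-02]
yaw dir [-0.05616401  0.99842156] plunger from line [ 0.54381422 -0.09770092] [ 0.54386027 -0.09851939]
shift tool cm [-49.04216454   0.89067813 -37.34427538]
```

```bash
python3 -m jog '[[[-1.5,0,-1.2],0],[[-4,0,-3],0],[[-7.2,0,-5.5],0],[[-10.4,0,-7.9],0],[[-13.6,0,-10.4],0],[[-16.8,0,-12.8],0],[[-20,0,-15.2],0],[[-23.2,0,-17.7],0],[[-26.4,0,-20.1],0],[[-29.6,0,-22.5],0],[[-32.8,0,-25],0],[[-36,0,-27.4],0],[[-39.2,0,-29.9],0],[[-42.4,0,-32.3],0],[[-45,0,-34.3],0],[[-47,0,-35.8],0],[[-48.3,0,-36.8],0],[[-48.9,0.5,-37.2],0],[[-49,0.8,-37.3],0],[[-49,0.8,-37.3],0]]' 0 20
python3 - <<'E'
from h import *
st=manip.sense();print(st["t"],st["force"],st["finger_gap"]);M=R.from_quat(st["tool_rot"]).as_matrix()
print(M.round(3),"rem cm",M.T@(np.array([.543,-.098,.134])-st["tcp_pos"])*100)
s=eyes.snapshot("wrist");t=eyes.snapshot("top");sc=eyes.snapshot("scene")
def up(f,k):return cv2.resize(f,None,fx=k,fy=k,interpolation=2)
a=np.hstack([s["frame"],np.zeros((384,0,3),np.uint8)])
a=cv2.resize(a,(400,300));b=up(t["frame"][120:240,260:420],2.5);c=up(sc["frame"][90:250,120:300],2.2)
o=np.zeros((600,800,3),np.uint8);o[:300,:400]=a;o[:300,400:]=b[:300,:400];h,w=c[:300].shape[:2];o[300:300+h,:w]=c[:300]
cv2.imwrite("pics/a1.png",o[:,:,::-1])
E
```

```text
t: 1.77
tcp_pos: [0.541, -0.0985, 0.1996]
tool_rot: [-0.105, 0.7, -0.699, 0.103]
force: [-0.4, -0.3, 0.0]
finger_gap: 0.002
1.7667 [-0.37118865 -0.27122727  0.01062322] 0.002010041264741584
[[-0.957 -0.003  0.291]
 [-0.291  0.001 -0.957]
 [ 0.003 -1.    -0.001]] rem cm [-0.2219805   6.56025405  0.01627357]
```

View pics/a1.png

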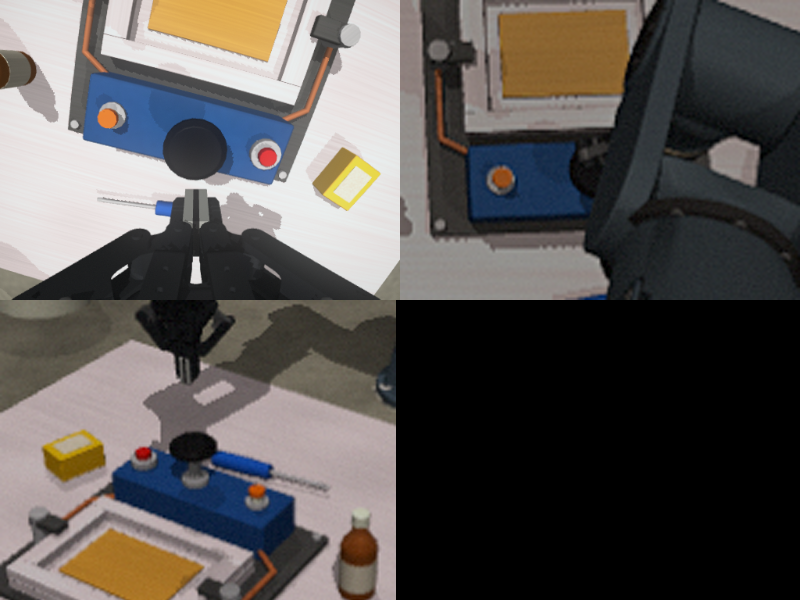

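The wrist view shows the plunger head at (195,150) of 400x300, directly ahead of the closed fingers and level with them. The pin, at (110,117), and the button, at (266,157), are clear. I'll press the first stroke now.

```bash
python3 -m jog '[[[-0.1,2,0],0],[[-0.2,4,0],0],[[-0.2,5.5,0],0],[[-0.2,6.2,0],0],[[-0.2,6.8,0],0],[[-0.2,7.4,0],0],[[-0.2,8,0],0],[[-0.2,8.6,0],0],[[-0.2,9,0],0],[[-0.2,9.2,0],0],[[-0.2,9.2,0],0],[[-0.2,9.2,0],0]]'
python3 - <<'E'
from h import *
st=manip.sense();print(st["tcp_pos"],st["force"])
sc=eyes.snapshot("scene")
cv2.imwrite("pics/a2.png",cv2.resize(sc["frame"][130:240,130:290,::-1],None,fx=4.5,fy=4.5,interpolation=2))
E
```

```text
t: 2.92
tcp_pos: [0.5442, -0.0983, 0.1096]
tool_rot: [0.104, -0.699, 0.7, -0.104]
force: [-1.7, 0.1, 5.8]
finger_gap: 0.001
[ 0.54416198 -0.09833084  0.10956647] [-1.68001438  0.08594026  5.82128118]
```

View pics/a2.png

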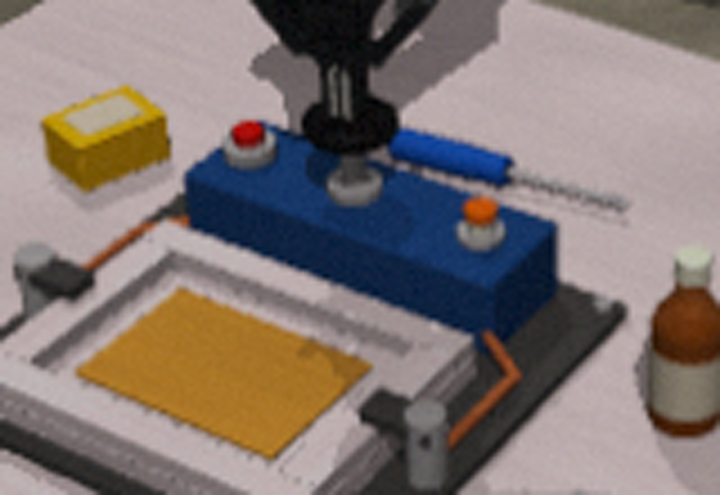

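Pressed to z 0.1096, the wrist reads only about 6 N. The head, at (350,125) in the crop, looks only part way down and the pin has barely risen. I'll go deeper in small steps and watch the force.

```bash
python3 -m jog '[[[0,0.2,0],0],[[0,0.4,0],0],[[0,0.4,0],0]]'; python3 -m jog '[[[0,0.2,0],0],[[0,0.4,0],0],[[0,0.4,0],0]]'
python3 - <<'E'
from h import *
st=manip.sense();print(st["tcp_pos"],st["force"])
sc=eyes.snapshot("scene")
a=np.load("scene.npy",allow_pickle=True).item()["frame"]
cv2.imwrite("pics/a3.png",cv2.resize(np.hstack([a[140:220,170:260],sc["frame"][140:220,170:260]])[:,:,::-1],None,fx=4.4,fy=4.4,interpolation=2))
E
```

```text
t: 3.22
tcp_pos: [0.5442, -0.0983, 0.1058]
tool_rot: [0.104, -0.699, 0.7, -0.104]
force: [-1.1, -0.2, 7.2]
finger_gap: -0.003
t: 3.47
tcp_pos: [0.5442, -0.0983, 0.102]
tool_rot: [0.104, -0.699, 0.7, -0.104]
force: [-1.9, 0.3, 7.8]
finger_gap: 0.001
[ 0.54419113 -0.09833577  0.1020069 ] [-1.90125502  0.32193232  7.76929104]
```

View pics/a3.png

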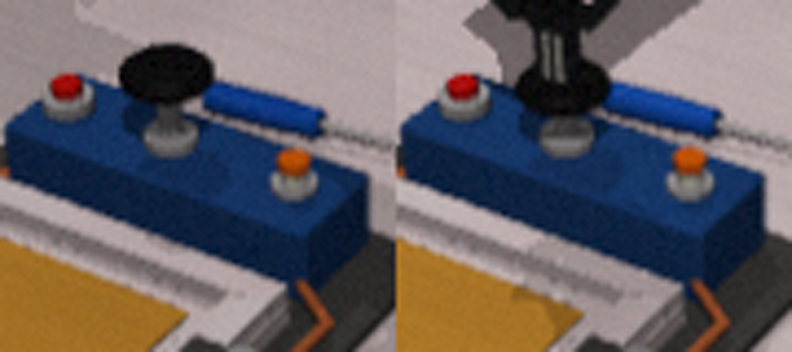

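The head is now lower, about (565,90) on the right against (165,72) at the start. The force is 7.8 N, so there is still travel left. I'll continue down.

```bash
python3 -m jog '[[[0,0.2,0],0],[[0,0.4,0],0],[[0,0.4,0],0]]'; python3 -m jog '[[[0,0.2,0],0],[[0,0.4,0],0],[[0,0.4,0],0]]'; python3 -m jog '[[[0,0.2,0],0],[[0,0.2,0],0]]'
```

```text
t: 3.77
tcp_pos: [0.5442, -0.0983, 0.0981]
tool_rot: [0.104, -0.699, 0.7, -0.104]
force: [-2.2, -0.7, 8.2]
finger_gap: 0.0
t: 4.02
tcp_pos: [0.5442, -0.0983, 0.0943]
tool_rot: [0.104, -0.699, 0.7, -0.104]
force: [-2.8, 0.2, 9.9]
finger_gap: 0.003
t: 4.18
tcp_pos: [0.5442, -0.0983, 0.0924]
tool_rot: [0.104, -0.699, 0.7, -0.104]
force: [-3.3, -0.3, 11.2]
finger_gap: -0.001
```

```bash
python3 -m jog '[[[0,0.15,0],0],[[0,0.15,0],0]]'; python3 -m jog '[[[0,0.15,0],0],[[0,0.15,0],0]]'
python3 - <<'E'
from h import *
st=manip.sense();print(st["tcp_pos"],st["force"])
sc=eyes.snapshot("scene");w=eyes.snapshot("wrist")
o=np.zeros((600,800,3),np.uint8)
o[:352,:396]=cv2.resize(sc["frame"][140:220,170:260],(396,352),interpolation=2)
o[:300,400:]=cv2.resize(w["frame"],(400,300))
cv2.imwrite("pics/a4.png",o[:,:,::-1])
E
```

```text
t: 4.35
tcp_pos: [0.5442, -0.0983, 0.091]
tool_rot: [0.104, -0.699, 0.7, -0.104]
force: [-3.2, -0.2, 11.5]
finger_gap: -0.001
t: 4.52
tcp_pos: [0.5443, -0.0983, 0.0896]
tool_rot: [0.104, -0.699, 0.7, -0.104]
force: [-2.8, 0.4, 11.8]
finger_gap: -0.001
[ 0.54426147 -0.09833972  0.08958387] [-2.76528302  0.44609541 11.7963581 ]
```

View pics/a4.png

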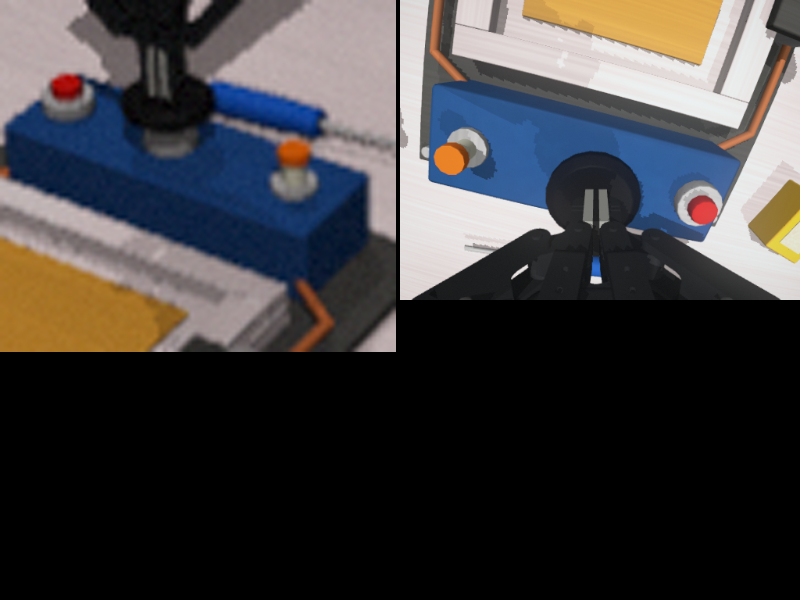

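The pin at (293,160) has risen visibly. The head is close to the bottom and the fingertips sit at its centre. The next call lets it spring up fully and then presses a second full stroke.

```bash
python3 -m jog '[[[0,-1.5,0],0],[[0,-4,0],0],[[0,-5,0],0],[[0,-5,0],0],[[0,-5,0],0],[[0,-5,0],0],[[0,-5,0],0],[[0,-5,0],0],[[0,-5,0],0],[[0,-3.8,0],0],[[0,-3.2,0],0],[[0,-2.6,0],0],[[0,-2,0],0],[[0,-1.4,0],0],[[0,-0.8,0],0],[[0,-0.3,0],0],[[0,0,0],0],[[0,0.1,0],0],[[0,0.1,0],0]]'
python3 - <<'E'
from h import *
sc=eyes.snapshot("scene")["frame"];h=cv2.cvtColor(sc,cv2.COLOR_RGB2HSV)[150:200,215:260]
ys,xs=np.nonzero(cv2.inRange(h,(7,170,120),(18,255,255)));print(xs.mean()+215,ys.mean()+150)
E
```

```text
t: 6.2
tcp_pos: [0.5437, -0.098, 0.0878]
tool_rot: [-0.104, 0.7, -0.699, 0.104]
force: [-3.5, 0.4, 11.3]
finger_gap: 0.003
236.03125 172.375
```

```bash
cat >> h.py <<'E'
def pinz():
    s=eyes.snapshot("scene");h=cv2.cvtColor(s["frame"],cv2.COLOR_RGB2HSV)[145:200,215:260]
    ys,xs=np.nonzero(cv2.inRange(h,(7,170,120),(18,255,255)));v=ys.mean()+145;u=xs.mean()+215
    zs=np.linspace(.05,.16,221)
    def e(u,v): 
        return min(zs,key=lambda z:np.linalg.norm(onz(s,u,v,z)[:2]-[.5375,.0015]))
    return (u,v),e(u,v)-e(236.3,176.4),s["frame"]
E
python3 -m jog '[[[0,-1.5,0],0],[[0,-4,0],0],[[0,-5,0],0],[[0,-5,0],0],[[0,-5,0],0],[[0,-5,0],0],[[0,-5,0],0],[[0,-5,0],0],[[0,-5,0],0],[[0,-3.8,0],0],[[0,-3.2,0],0],[[0,-2.6,0],0],[[0,-2,0],0],[[0,-1.4,0],0],[[0,-0.8,0],0],[[0,-0.3,0],0],[[0,0,0],0],[[0,0.1,0],0],[[0,0.1,0],0]]'
python3 - <<'E'
from h import *
a,r,f=pinz();print(a,"pin rise since start",r)
cv2.imwrite("pics/a5.png",cv2.resize(f[140:220,170:260,::-1],None,fx=6,fy=6,interpolation=2))
E
```

```text
t: 7.83
tcp_pos: [0.5437, -0.098, 0.0869]
tool_rot: [-0.104, 0.7, -0.699, 0.104]
force: [-3.7, 1.6, 11.8]
finger_gap: -0.001
(np.float64(236.09677419354838), np.float64(171.06451612903226)) pin rise since start 0.018500000000000003
```

View pics/a5.png

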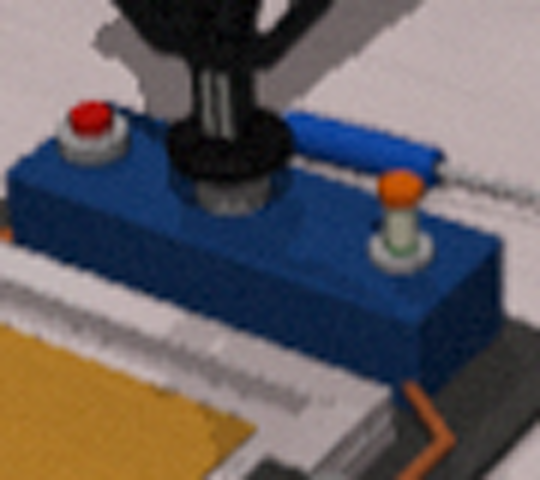

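Green is starting to show at the pin's foot, (403,235), but it has risen only 18.5 mm in three strokes. I'll hold it up longer and press a little deeper.

```bash
python3 -m jog '[[[0,-2,0],0],[[0,-4.5,0],0],[[0,-6,0],0],[[0,-6,0],0],[[0,-6,0],0],[[0,-6,0],0],[[0,-6,0],0],[[0,-6,0],0],[[0,-6,0],0],[[0,-6,0],0],[[0,-6,0],0],[[0,-6,0],0]]'
python3 -m jog '[[[0,2,0],0],[[0,2.7,0],0],[[0,3.3,0],0],[[0,3.9,0],0],[[0,4.5,0],0],[[0,5.1,0],0],[[0,5.6,0],0],[[0,5.9,0],0],[[0,6.1,0],0],[[0,6.2,0],0],[[0,6.2,0],0]]'
python3 -c "
from h import *
print(pinz()[:2])"
python3 -m jog '[[[0,0.1,0],0],[[0,0.2,0],0],[[0,0.2,0],0]]'
python3 -c "
from h import *
print(pinz()[:2])"
```

```text
t: 8.88
tcp_pos: [0.5439, -0.0981, 0.1457]
tool_rot: [-0.104, 0.7, -0.699, 0.104]
force: [-0.5, 0.1, -0.8]
finger_gap: 0.001
t: 9.8
tcp_pos: [0.5434, -0.0979, 0.0854]
tool_rot: [-0.104, 0.7, -0.699, 0.104]
force: [-3.3, 1.1, 12.2]
finger_gap: 0.0
((np.float64(236.0), np.float64(169.40625)), np.float64(0.024000000000000007))
t: 10.1
tcp_pos: [0.5434, -0.0979, 0.0837]
tool_rot: [-0.104, 0.699, -0.699, 0.104]
force: [-4.4, 0.4, 13.5]
finger_gap: -0.0
((np.float64(236.0), np.float64(169.09375)), np.float64(0.02500000000000001))
```

```bash
python3 -m jog '[[[0,0.1,0],0],[[0,0.2,0],0],[[0,0.2,0],0]]'
python3 -m jog '[[[0,-2,0],0],[[0,-4.5,0],0],[[0,-6.4,0],0],[[0,-6.4,0],0],[[0,-6.4,0],0],[[0,-6.4,0],0],[[0,-6.4,0],0],[[0,-6.4,0],0],[[0,-6.4,0],0],[[0,-6.4,0],0],[[0,-6.4,0],0],[[0,-6.4,0],0]]'
python3 -m jog '[[[0,2,0],0],[[0,2.7,0],0],[[0,3.3,0],0],[[0,3.9,0],0],[[0,4.5,0],0],[[0,5.1,0],0],[[0,5.7,0],0],[[0,6.1,0],0],[[0,6.3,0],0],[[0,6.4,0],0],[[0,6.4,0],0]]'
python3 - <<'E'
from h import *
a,r,f=pinz();print(a,"pin rise since start",r)
cv2.imwrite("pics/a6.png",cv2.resize(f[140:220,170:260,::-1],None,fx=6,fy=6,interpolation=2))
E
```

```text
t: 10.4
tcp_pos: [0.5435, -0.098, 0.0835]
tool_rot: [0.104, -0.699, 0.7, -0.104]
force: [-7.2, 2.0, 25.9]
finger_gap: -0.002
t: 11.4
tcp_pos: [0.5439, -0.0981, 0.1437]
tool_rot: [-0.104, 0.7, -0.699, 0.104]
force: [0.5, -0.5, -0.6]
finger_gap: 0.001
t: 12.32
tcp_pos: [0.5433, -0.0979, 0.0835]
tool_rot: [0.104, -0.699, 0.699, -0.104]
force: [-7.8, 2.7, 25.7]
finger_gap: 0.004
(np.float64(236.0), np.float64(167.9310344827586)) pin rise since start 0.029000000000000012
```

View pics/a6.png

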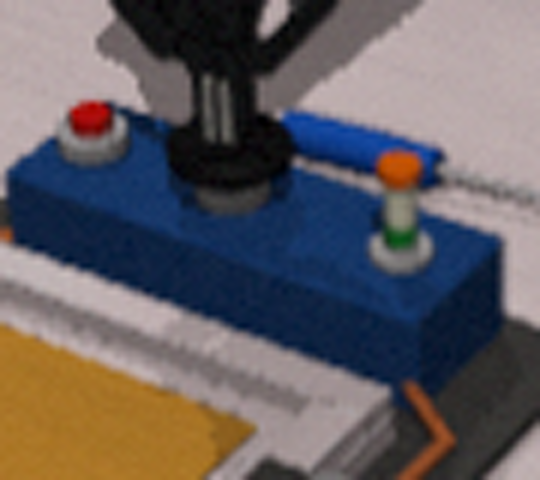

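The plunger bottoms at TCP z 0.0835, where the force jumps to 26 N. The green band is partly out at (400,238), and the rise is 29 mm. I'll repeat full strokes.

```bash
for i in 1 2; do
python3 -m jog '[[[0,-2,0],0],[[0,-4.5,0],0],[[0,-6.4,0],0],[[0,-6.4,0],0],[[0,-6.4,0],0],[[0,-6.4,0],0],[[0,-6.4,0],0],[[0,-6.4,0],0],[[0,-6.4,0],0],[[0,-6.4,0],0],[[0,-6.4,0],0],[[0,-6.4,0],0]]'
python3 -m jog '[[[0,2,0],0],[[0,2.7,0],0],[[0,3.3,0],0],[[0,3.9,0],0],[[0,4.5,0],0],[[0,5.1,0],0],[[0,5.7,0],0],[[0,6.1,0],0],[[0,6.3,0],0],[[0,6.4,0],0],[[0,6.4,0],0]]'|grep -A2 -e tcp
python3 -c "
from h import *
print(pinz()[:2])"
done
```

```text
t: 13.37
tcp_pos: [0.5439, -0.0981, 0.1437]
tool_rot: [-0.104, 0.7, -0.699, 0.104]
force: [-0.3, 0.0, -0.4]
finger_gap: 0.001
tcp_pos: [0.5433, -0.0979, 0.0835]
tool_rot: [0.104, -0.699, 0.699, -0.104]
force: [-6.9, 2.1, 25.0]
((np.float64(235.92857142857142), np.float64(167.85714285714286)), np.float64(0.0295))
t: 15.33
tcp_pos: [0.5439, -0.0981, 0.1436]
tool_rot: [-0.104, 0.7, -0.699, 0.104]
force: [0.3, -0.9, -0.5]
finger_gap: -0.0
tcp_pos: [0.5433, -0.0979, 0.0835]
tool_rot: [0.104, -0.699, 0.699, -0.104]
force: [-7.2, 2.2, 26.1]
((np.float64(236.0), np.float64(167.77777777777777)), np.float64(0.0295))
```

The pin has stopped rising. I'll lift clear and check.

```bash
python3 -m jog '[[[0,-2,0],0],[[0,-5,0],0],[[0,-8,0],0],[[0,-11,0],0],[[0,-13,0],0],[[0,-13,0],0],[[0,-13,0],0],[[0,-13,0],0],[[0,-13,0],0],[[0,-13,0],0],[[0,-13,0],0],[[0,-13,0],0]]'
python3 - <<'E'
from h import *
a,r,f=pinz();w=eyes.snapshot("wrist");print(a,r)
s=np.load("scene.npy",allow_pickle=True).item()
h=cv2.cvtColor(s["frame"],cv2.COLOR_RGB2HSV)
o=np.zeros((600,800,3),np.uint8)
o[:300,:400]=cv2.resize(w["frame"],(400,300),interpolation=3)
o[:300,400:]=cv2.resize(s["frame"][145:205,175:255],(400,300),interpolation=2)
o[300:,400:]=cv2.resize(f[145:205,175:255],(400,300),interpolation=2)
o[300:,:400]=cv2.resize(f[155:185,220:260],(400,300),interpolation=2)
cv2.imwrite("pics/a7.png",o[:,:,::-1])
E
```

```text
t: 17.3
tcp_pos: [0.5436, -0.098, 0.209]
tool_rot: [-0.104, 0.7, -0.699, 0.103]
force: [-0.7, -0.2, 1.1]
finger_gap: 0.003
(np.float64(235.92857142857142), np.float64(167.85714285714286)) 0.0295
```

View pics/a7.png

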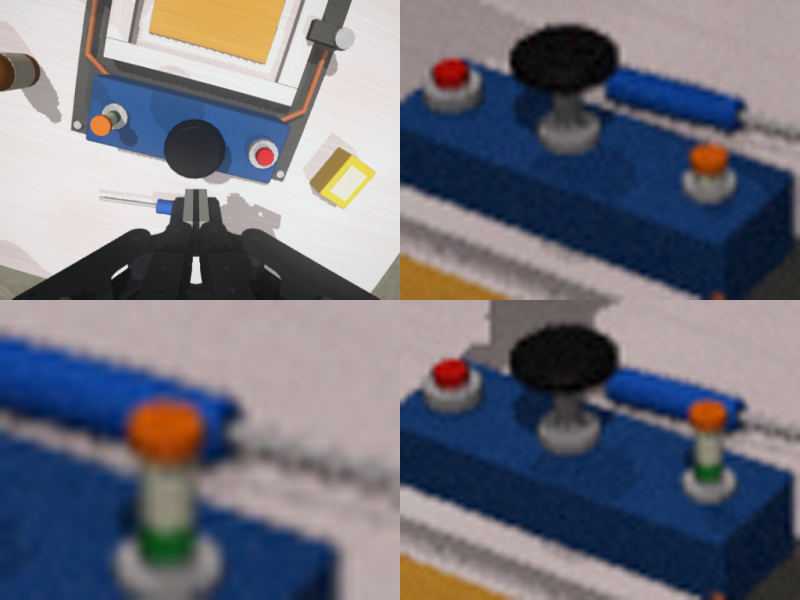

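The plunger is fully up, matching the starting picture, and the button and loose things look unchanged. The green band is above the collar at about (165,545). I'll triangulate the cap height as a last check.

Run:
```python
from h import *
from scipy.optimize import least_squares
w=eyes.snapshot("wrist");h=cv2.cvtColor(w["frame"],cv2.COLOR_RGB2HSV)
m=cv2.inRange(h,(7,150,120),(18,255,255));m[:120]=0;m[190:]=0;m[:,200:]=0
n,l,st,ce=cv2.connectedComponentsWithStats(m);i=1+st[1:,4].argmax();print(st[i],ce[i])
a=pinz()[0];s=eyes.snapshot("scene")
def tri(r1,r2):
    A=[];b=[]
    for o,d in(r1,r2):
        d=d/np.linalg.norm(d);P=np.eye(3)-np.outer(d,d);A.append(P);b.append(P@o)
    x=np.linalg.lstsq(np.vstack(A),np.hstack(b),rcond=None)[0];return x,np.linalg.norm(np.vstack(A)@x-np.hstack(b))
print("cap",tri(ray(w,*ce[i]),ray(s,*a)))
m=cv2.inRange(h,(0,150,90),(5,255,255))|cv2.inRange(h,(170,150,90),(180,255,255))
n,l,st,ce=cv2.connectedComponentsWithStats(m);i=1+st[1:,4].argmax();print("red",ce[i],tri(ray(w,*ce[i]),ray(s,184.6,159.2)))
st=manip.sense();print(st["t"],st["force"])
```

```text
[116 147  26  27 557] [128.78456014 160.14362657]
cap (array([0.53735586, 0.00251416, 0.12265323]), np.float64(0.000532496391739337))
red [338.52741514 199.72062663] (array([ 0.54677593, -0.18294383,  0.09171496]), np.float64(0.0002388353747987128))
17.55 [-0.51350442 -0.0196196  -0.33081934]
```

The stall at full strokes suggests the end stop, but the triangulated height is only good to a few mm. The plunger is certainly fully up now, so I'll do one more full stroke and see whether the pin moves.

```bash
python3 -m jog '[[[0,2,0],0],[[0,5,0],0],[[0,7.5,0],0],[[0,8.7,0],0],[[0,9.4,0],0],[[0,10,0],0],[[0,10.6,0],0],[[0,11.2,0],0],[[0,11.8,0],0],[[0,12.4,0],0],[[0,12.7,0],0],[[0,12.9,0],0],[[0,13,0],0],[[0,13,0],0]]'
python3 -c "
from h import *
print(pinz()[:2])"
python3 -m jog '[[[0,-2,0],0],[[0,-5,0],0],[[0,-8,0],0],[[0,-11,0],0],[[0,-13,0],0],[[0,-13,0],0],[[0,-13,0],0],[[0,-13,0],0],[[0,-13,0],0],[[0,-13,0],0],[[0,-13,0],0],[[0,-13,0],0],[[0,-13,0],0],[[0,-13,0],0]]'
python3 - <<'E'
from h import *
a,r,f=pinz();print(a,r)
b=np.load("scene.npy",allow_pickle=True).item()["frame"].astype(int)
for n,(y,x) in dict(plunger=(slice(148,170),slice(190,225)),box=(slice(148,172),slice(138,170)),bottle=(slice(185,230),slice(272,294)),vee=(slice(238,266),slice(245,274)),red=(slice(154,168),slice(178,192))).items(): print(n,abs(f[y,x]-b[y,x]).mean())
E
```

```text
t: 18.72
tcp_pos: [0.5436, -0.098, 0.0836]
tool_rot: [0.104, -0.699, 0.7, -0.104]
force: [-7.1, 1.7, 20.5]
finger_gap: -0.002
((np.float64(235.92857142857142), np.float64(167.85714285714286)), np.float64(0.0295))
t: 19.93
tcp_pos: [0.5439, -0.0981, 0.2095]
tool_rot: [-0.104, 0.7, -0.699, 0.104]
force: [0.5, 1.3, -0.5]
finger_gap: -0.0
(np.float64(235.92857142857142), np.float64(167.85714285714286)) 0.0295
plunger 11.71948051948052
box 7.190972222222222
bottle 11.792929292929292
vee 12.908045977011493
red 12.683673469387756
```

The pin did not move on another full stroke, so it is at its end stop. The plunger is up and the arm is clear.

```bash
python3 -c "
from station import workorder
print(workorder.sign_off())"
```

```text
the job is handed in; nothing more can be done
None
```

I pumped the plunger with the closed fingertips until the indicator pin stopped rising, then lifted clear and handed the job in at about 20 s. In all I made eight strokes. The first three or four stopped a few mm short of the bottom, and the later ones bottomed at about 25 N.

**Pin:** it rose about 29.5 mm from where it started. It gained nothing measurable on the last two full strokes, so I took it to be at its end stop. The green band showed above the collar in the last pictures.

**Other checks:** in the last picture viewed, before the final stroke, the plunger was fully up and the button and loose things looked unmoved. After that stroke I only compared image patches with the start for the plunger, button, box, bottle and vee block. The differences were small and similar, but I had no baseline to judge them against, and the scraper was not in that comparison. The tool force read about zero before hand-in.

**What disagreed:**
- **Contact height:** the fingers met the plunger about 22 mm lower, by the reported TCP, than the stated plunger height. I used the force to find the bottom instead.
- **Pin height:** triangulation put the middle of the cap at about 123 mm, but the red button read several mm too high the same way. Corrected for that, the pin is roughly 36 mm out, close to the 35 mm limit, so the end-stop evidence is what I relied on.

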